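Open a tumbler barrel: lid off, rock the tight inner lid free and let it drip

ROBOT

A 6-joint arm with a two-finger parallel gripper is mounted at the origin on the work surface. World frame = base frame: x ahead of the robot, y to its left, z up, the work surface at z = 0. Lengths are in m, angles in rad, forces in N, time in s.
With the tool pointing down it reaches from about 0.35 to 0.775 m from the base axis. Payload 7.3 kg.
Tool frame: the origin (TCP) lies at the very end of the fingers, on their centre line; the grasp point (between the pads) lies 19 mm behind it (pinch_z is the distance from the TCP to the grasp point, in m); z points along the fingers, y is the line along which they close (so a half turn about z gives the same grasp; the last joint's range is limited). The gripper opens to 92 mm and grips with 3 to 60 N. Pads are 19 mm wide; open, the fingers measure 130 mm over their backs; the gripper's body (75 mm by 190 mm) begins 47 mm behind the grasp point.
Start: joints at [-1.25, 0.342, 1.524, -0, 1.275, -0.146], TCP at [0.236, -0.469, 0.227] pointing down, gripper open.
Joint ranges: [-2.53, 2.53], [-0.77, 2.02], [0.04, 2.7], [-1, 4.14], [0.28, 2.66], [-3.11, 3.11]. Speed limits (rad/s): [2.57, 2.57, 3.14, 3.14, 3.14, 3.14].

INTERFACE

Orientations are given as [roll, pitch, yaw] about the fixed x, y, z axes, in that order (R = Rz(yaw) Ry(pitch) Rx(roll)).
In Python, from cell import * gives the robot as it stands.
- The arm moves only by the tool arm_command, never from a script. Its arguments are lists of equal length, an entry for each row: "fingers": the gripper command: -1 is fully open, 1 is shut, values between are in proportion; "travel": the shift along the tool's x, y, z in m, a list of three; "dr": the turn, a rotation vector about the tool's x, y, z in degrees, a list of three. In form: {"fingers": [fingers, ...], "travel": [[x, y, z], ...], "dr": [[wx, wy, wz], ...]}. A call has 1 to 8 rows; each row is the pose to reach, as a shift and turn from the pose commanded when the call began, along the tool's axes at that moment; what a row does not reach only later rows make up. A row lasts 1/12 s, in which the tool goes at most 41.7 mm and 7.16 degrees, less where a joint would pass 70% of its speed; a pose out of reach is approached as far as the arm can. A call with a gripper value outside its range is refused whole. The fingers move at their own pace and stop on an object; "squeeze" is the grip in N (left out, the last holds). Time passes only in rows, so rows that repeat a pose let the fingers close. It gives the time, the measured TCP pose, the force, the opening and the grip force at its end, in the units of the state.
- observe(): the state, without advancing time (a new reading comes with each control period).
- read_camera(name): name is "scene" or "top" or "wrist"; returns a dict with "color" (384x512x3 uint8, blue, green, red), "z_map" (384x512 float32, m along the optical axis (not along the pixel's ray), 0 where there is no reading), "fx", "fy", "cx", "cy" (pixels), "R" (3x3) and "t" (3): a world point X has camera coordinates R X + t. Camera axes: x right, y down, z forward; pixel columns grow to the right and rows downward; lengths in m; the calibration is good to about 2 mm. A picture is of the moment at which its call begins.
- hand_in(): hands the job in; it is judged then, once.
The state is a dict: "time": time; "qpos": joint angles; "qvel": joint speeds; "joint_efforts": joint torques, N m; "tool_pos": TCP position; "tool_rot": TCP orientation; "contact_force": force on the tool from outside, world axes, zero at the start; "torque": the same for the moment, N m; "opening": finger opening in m; "grip_force": force on a finger pad.
Only numpy, scipy, OpenCV 4.12 (cv2) and the standard library are available. Lean on these libraries where they do the work, as an engineer would, in place of code of your own. Each camera call takes 0.05 s, during which the arm holds its last target. There are 200 camera calls.

TASK

Tip the tumbler barrel's outer lid up by its lug, the opposite edge still on the rim, then lift it off, lay it right way up on the bench clear of the barrel and let go. Grip the bar of the inner lid, stuck tight in the mouth, and work it up by rocking it to one side of the bar and the other, a good five degrees and at least twice each way, while the barrel stays standing where it is, neither lifted nor tipped. Finish holding the freed inner lid roughly level and still, no more than about 4 cm above the mouth, so that it drips back into the barrel; leave the jar, bowl and brush alone.

Things in the scene. Friction and masses are not known exactly. Their poses are not given: they have to be found in the camera images.
- barrel: Black rubber tumbler barrel standing loose and upright on the bench: round tub, 136 mm wide, its neck (top 30 mm) 118 mm wide, 115 mm tall, about 1 kg. Origin: centre of its underside, z up. Rim 8 mm thick. Just below the rim a springy, flared rubber lip grips the inner lid all round by friction.
- barrel_mouth (a point): Centre of the barrel's round mouth (101 mm wide), in the plane of the top of its rim, 115 mm above the barrel's underside.
- cap: Outer lid: round aluminium cap, 136 mm across its skirt, 38 mm tall without its lug, 0.1 to 0.2 kg, set loosely over the rim with about 5 mm play; the skirt hangs 8 mm below the top of the rim. Its top clears the inner lid's bar by 5 mm. Origin: centre of the skirt's foot, z up; its +x points from the centre to the lug.
- cap_lug (a point): Middle of the top face of the outer lid's rigid, upright black lug, at (45, 0, 64) mm in the cap's frame. The lug is 12 mm thick along the cap's x, 40 mm long along its y and stands 26 mm above the cap's flat top.
- cap_heel (a point): Point of the outer lid's edge opposite the lug, on which it pivots on the rim when tipped up by the lug; (-66, 0, 8) mm in the cap's frame.
- plug: Inner lid: grey plastic disc, 84 mm wide at the underside, 16 mm thick, 0.1 to 0.2 kg, stuck in the mouth, underside 91 mm above the barrel's (24 mm below the rim). Hidden under the outer lid at first. Origin: centre of its underside, z up. Pulled straight up when seated it brings the whole barrel along. Tilting it about its underside's centre takes 0.4 to 0.7 N m, up to 10 degrees each way.
- plug_bar (a point): Middle of the top face of the inner lid's rigid grip bar, (0, 0, 46) mm in the plug's frame: 52 mm long along its x, 14 mm wide along its y, 30 mm tall. To rock is to tilt it about the bar's length (plug x). Drawn up gently while rocked it creeps up 1 to 3 mm a stroke; the lip's hold weakens with height: less than the barrel's weight after some 6 mm, none at 12 mm.
- jar: Bystander: clip-top glass jar, 82 mm in diameter, 87 mm tall, loose. Origin: centre of its underside.
- bowl: Bystander: violet glass bowl, 110 mm in diameter, 60 mm tall, loose. Origin: centre of its underside.
- brush: Bystander: brush lying on the bench along its x, loose, about 0.2 m long.
- tumbler: Bystander: the tumbler's roller base, a grey steel machine 200 x 250 x 105 mm (x, y, z), fixed. Origin: centre of its underside.
Not all that is in view belongs to the job. Leave any green, red or turquoise look-alike of the cap alone.

How it is judged:
On the way, in this order (a step that is already met when the one before it is completed fails the run):
1. outer lid tipped up by its lug, 7 degrees or more, its opposite edge still on the rim (angle between cap's own z axis and vertical above 0.12 rad and z of cap_heel in the frame of barrel below 0.121 m and horizontal distance between cap_heel and barrel below 0.078 m), for 0.1 s.
2. outer lid lying flat, right way up, on the bench clear of the barrel and let go (height (world z) of cap below 0.006 m and angle between cap's own z axis and vertical below 0.08 rad and horizontal distance between cap and barrel above 0.13 m and contact force between the fingers and cap below 0.1 N), for 0.2 s.
3. inner lid rocked to one side in the mouth (3.5 degrees or more about its bar) (angle between plug's own z axis and vertical above 0.06 rad and y of barrel in the frame of plug above 0.003 m and z of plug in the frame of barrel below 0.104 m), for 0.05 s.
4. inner lid rocked to the other side (angle between plug's own z axis and vertical above 0.06 rad and y of barrel in the frame of plug below -0.003 m and z of plug in the frame of barrel below 0.104 m), for 0.05 s.
5. inner lid rocked to the first side again (all of step 3), for 0.05 s.
At the end, for the whole second after the job is handed in: Inner lid held still by the fingers only, level within 17 deg, underside 4 to 50 mm above the rim, within 30 mm of the mouth's axis; outer lid let go, flat, right way up on the bench, 130 mm or more from the barrel; barrel upright within 50 mm, jar, bowl, brush within 25 mm of their starts (all of step 2 and z of plug in the frame of barrel_mouth between 0.004 and 0.05 m and horizontal distance between plug and barrel_mouth below 0.03 m and angle between plug's own z axis and vertical below 0.3 rad and contact force between the fingers and plug above 1 N and contact force between plug and barrel below 0.05 N and linear speed of plug below 0.02 m/s and angle between barrel's own z axis and vertical below 0.04 rad and height (world z) of barrel below 0.004 m and distance of barrel from where it was at the start of the episode below 0.05 m and distance of each of jar, bowl, brush from where it was at the start of the episode below 0.025 m); the arm keeps its last pose, push and grip.
It fails at once if the barrel is lifted more than 10 mm or tipped more than 7 degrees (height (world z) of barrel above 0.01 m or angle between barrel's own z axis and vertical above 0.12 rad).
It fails at once if jar, bowl or brush disturbed (moved more than 25 mm) (distance of any of jar, bowl, brush from where it was at the start of the episode above 0.025 m).
It also fails if it takes over 72 s, if anything falls off the work surface, if the arm or the gripper's body presses on something with over 40 N, if the wrist force passes 120 N, or if a joint passes its speed limit or range.

## Working session

There is one attempt and no reset: what is moved stays moved. The work goes in short steps, Python scripts to look and compute and a tool call to move; the robot and the scene stay as the last step left them, time stands still between calls to the robot, and variables do not carry over. Pictures are saved under pics/ and viewed, at most 10 in all, crops included, and the job is handed in when it is done.

Besides the shell and the picture viewer there is one more tool, called after "Call:" as name(argument=value, ...), one argument or row to a line, values as JSON. arm_command: Moves the arm, as the interface text tells. Its arguments: {"type":"object","properties":{"fingers":{"type":"array","items":{"type":"number"}},"travel":{"type":"array","items":{"type":"array","items":{"type":"number"}}},"dr":{"type":"array","items":{"type":"array","items":{"type":"number"}}},"squeeze":{"type":"number"}},"required":["fingers","travel","dr"]}

```bash
ls; mkdir -p pics
python3 - <<'E'
from cell import *
import cv2,numpy as np
s=observe();print({k:np.round(v,3).tolist() for k,v in s.items()})
ims=[]
for n in("scene","top"):
    c=read_camera(n);np.savez(f"pics/{n}0.npz",**c);ims.append(c["color"])
    print(n,c["fx"],c["cx"],c["cy"],(-c["R"].T@c["t"]).round(3))
cv2.imwrite("pics/s0.png",cv2.resize(ims[0],(800,600)));cv2.imwrite("pics/t0.png",cv2.resize(ims[1],(800,600)))
E
```

```text
pics
{'time': 0.0, 'qpos': [-1.25, 0.343, 1.525, -0.0, 1.275, -0.146], 'qvel': [0.001, 0.0, -0.001, -0.0, -0.0, -0.001], 'joint_efforts': [-0.001, -43.125, -24.422, 0.072, 0.056, -0.0], 'tool_pos': [0.236, -0.468, 0.226], 'tool_rot': [-3.14, -0.0, 0.467], 'contact_force': [-0.146, 0.155, -0.149], 'torque': [0.032, 0.003, -0.081], 'grip_force': 0.0, 'opening': 0.092}
scene 389.42882848006326 261.82110252900594 188.9423742462463 [1.162 0.127 0.853]
top 429.30572373987275 254.94568205659544 190.16647230419915 [0.342 0.027 1.479]
```

View pics/s0.png

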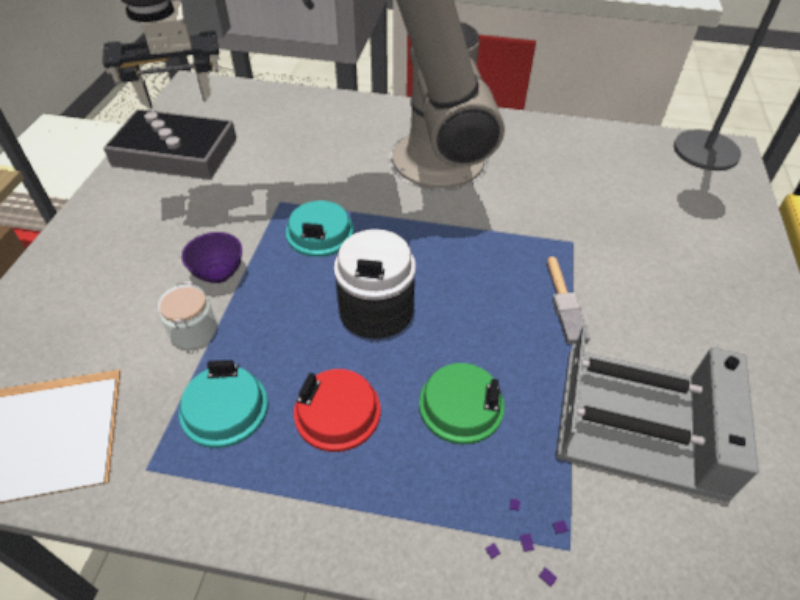

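View pics/t0.png

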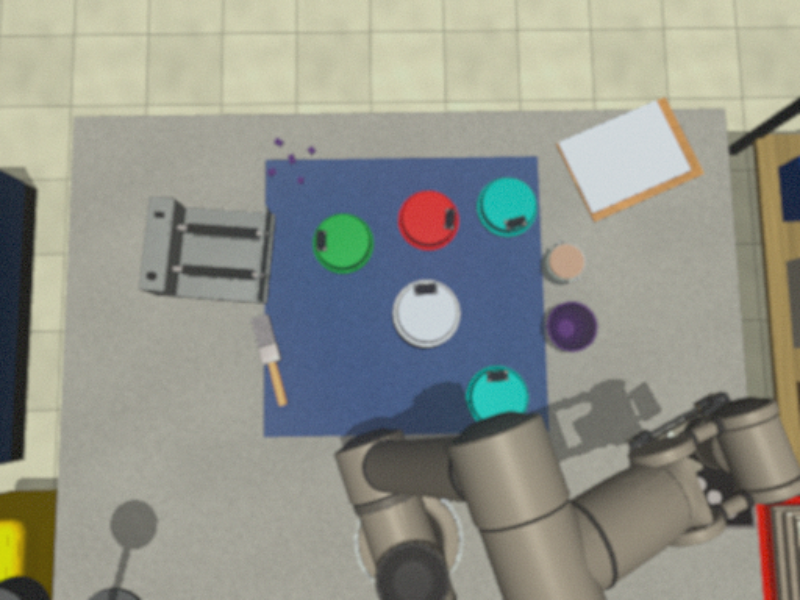

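The candidates for the outer lid, by pixel in the 800x600 top view:
- White lid on the black barrel (427,313), lug at (425,288).
- Green lid (343,242).
- Red lid (428,220).
- Turquoise lids (507,206) and (498,395).

I choose the white one, since it is aluminium and sits on the barrel. Next I measure it and check it in a close crop.

```bash
cat > h.py <<'E'
import numpy as np,cv2
def ray(c,u,v,z):
    R,t=c["R"],c["t"];o=-R.T@t
    d=R.T@np.array([(u-c["cx"])/c["fx"],(v-c["cy"])/c["fy"],1]);return o+d*(z-o[2])/d[2]
def pts(c,m):
    v,u=np.nonzero(m&(c["z_map"]>0));z=c["z_map"][v,u]
    return (np.c_[(u-c["cx"])/c["fx"]*z,(v-c["cy"])/c["fy"]*z,z]-c["t"])@c["R"]
def pt_img(c):
    v,u=np.indices(c["z_map"].shape);z=c["z_map"]
    return (np.dstack([(u-c["cx"])/c["fx"]*z,(v-c["cy"])/c["fy"]*z,z])-c["t"])@c["R"]
E
python3 - <<'E'
from h import *
for n in("top","scene"):
    c=dict(np.load(f"pics/{n}0.npz"));P=pt_img(c);col=c["color"];hsv=cv2.cvtColor(col,cv2.COLOR_BGR2HSV)
    g=ray(c,427*.64,313*.64,.145) if n=="top" else ray(c,372*.64,258*.64,.145)
    near=np.hypot(P[...,0]-g[0],P[...,1]-g[1])<.09
    ok=near&(c["z_map"]>0)
    top=ok&(abs(P[...,2]-.145)<.006)
    lug=ok&(P[...,2]>.155)&(P[...,2]<.19)&(hsv[...,2]<110)
    print(n,g.round(3),"z hist",np.histogram(P[ok][:,2],bins=np.arange(0,.2,.01))[0])
    q=P[top];(x,y),r=cv2.minEnclosingCircle(q[:,:2].astype(np.float32));print("top c",x,y,r,q[:,2].mean())
    l=P[lug];print("lug",len(l),l.mean(0),l.min(0),l.max(0))
    # silhouette circle of white
    w=(near&(hsv[...,1]<60)&(hsv[...,2]>130)).astype(np.uint8)
    k=max(cv2.findContours(w,0,2)[0],key=cv2.contourArea);(u,v),a,_=cv2.fitEllipse(k);print("white ell",u,v,a,ray(c,u,v,.115))
    v,u=np.nonzero(lug);print("lug px",u.mean(),v.mean(),ray(c,u.mean(),v.mean(),.168),cv2.minAreaRect(l[:,:2].astype(np.float32)))
    for nm,lo,hi in(("turq",(80,120,80),(95,255,255)),("red",(0,150,100),(5,255,255)),("green",(50,120,60),(70,255,255)),("violet",(130,100,30),(155,255,255)),("brushwood",(8,110,120),(22,255,255))):
        m=cv2.inRange(hsv,lo,hi)
        for k in cv2.findContours(m,0,2)[0]:
            if cv2.contourArea(k)>60:
                (u,v),r=cv2.minEnclosingCircle(k);print(nm,ray(c,u,v,.03).round(3),round(r))
c=dict(np.load("pics/top0.npz"));print([ (p,ray(c,p[0]*.64,p[1]*.64,.02).round(3)) for p in((262,330),(283,402),(265,240))])
a=dict(np.load("pics/scene0.npz"))["color"][130:240,190:290];b=c["color"][165:235,235:315]
cv2.imwrite("pics/crop1.png",np.hstack([cv2.resize(a,(380,400),interpolation=2),cv2.resize(b,(400,400),interpolation=2)]))
E
```

```text
top [ 0.469 -0.044  0.145] z hist [391   8   2   6   5   4   5  13   7   0   3 180  76  64 998  46  25  28
   0]
top c 0.4715419113636017 -0.04182617738842964 0.06049202010035515 0.14486971979854793
lug 55 [ 0.51588887 -0.04000518  0.16931989] [ 0.50965071 -0.0585107   0.15639267] [ 0.52349585 -0.02127963  0.17621004]
white ell 272.5575866699219 200.08192443847656 (42.03434371948242, 43.61277389526367) [ 0.47255094 -0.04343613  0.115     ]
lug px 272.0181818181818 184.38181818181818 [ 0.51606644 -0.04006739  0.168     ] ((0.5164602994918823, -0.039781611412763596), (0.011906981468200684, 0.037806436419487), 4.734485149383545)
turq [ 0.297 -0.194  0.03 ] 21
turq [ 0.714 -0.231  0.03 ] 19
red [-0.032 -0.747  0.03 ] 31
red [ 0.687 -0.056  0.03 ] 18
green [0.638 0.131 0.03 ] 18
violet [ 0.44  -0.351  0.03 ] 11
brushwood [ 0.503 -0.829  0.03 ] 104
brushwood [ 0.815 -0.518  0.03 ] 45
scene [ 0.484 -0.045  0.145] z hist [ 941  102  123   96  115  126  102  120  273   92    7  163  276  122
 1076   90   47   64    0]
top c 0.47412335872650146 -0.044535622000694275 0.06106794998049736 0.14692658578421072
lug 112 [ 0.52193629 -0.04113909  0.16636883] [ 0.51378334 -0.06091739  0.15534744] [ 0.52562265 -0.02283585  0.17577838]
white ell 239.2007293701172 168.63780212402344 (44.092674255371094, 50.6330451965332) [ 0.46719496 -0.04658862  0.115     ]
lug px 235.97321428571428 170.07142857142858 [ 0.52343337 -0.0407334   0.168     ] ((0.5197159647941589, -0.041868098080158234), (0.010936497710645199, 0.038434866815805435), 2.272156000137329)
turq [ 0.734 -0.227  0.03 ] 29
turq [ 0.32  -0.193  0.03 ] 21
red [ 0.707 -0.053  0.03 ] 27
red [ 0.44  -0.748  0.03 ] 8
red [-0.382  0.116  0.03 ] 27
green [0.658 0.133 0.03 ] 27
violet [ 0.425 -0.372  0.03 ] 19
brushwood [ 0.751 -0.488  0.03 ] 38
[((262, 330), array([0.449, 0.309, 0.02 ])), ((283, 402), array([0.294, 0.263, 0.02 ])), ((265, 240), array([0.648, 0.304, 0.02 ]))]
```

View pics/crop1.png

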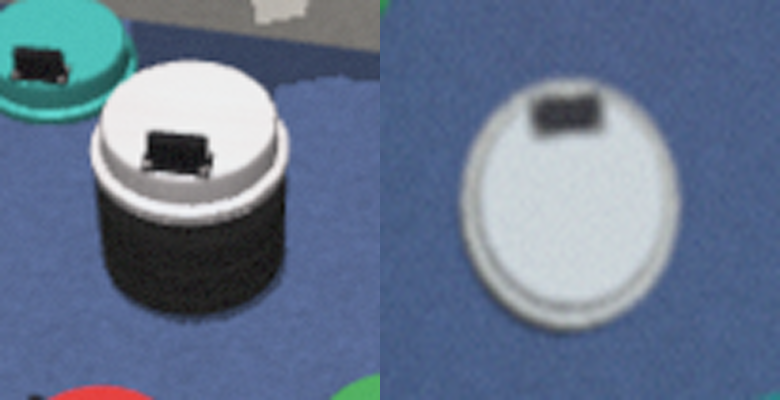

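The crop shows the white lid with its black lug at about (178,152) left and (567,113) right, seated on the black barrel. This is the right one. The cap centre is at about (0.472,-0.043), the lug at (0.517,-0.041), and yaw is about 3°.

```bash
cat >> h.py <<'E'
from scipy.spatial.transform import Rotation as Ro
def go(p,rpy):
    from cell import observe
    s=observe();R=Ro.from_euler("xyz",s["tool_rot"]);
    T=Ro.from_euler("xyz",rpy,degrees=True)
    print("t",round(s["time"],2),"pos",np.round(s["tool_pos"],4),"rpy",np.degrees(s["tool_rot"]).round(2),"F",np.round(s["contact_force"],1),"open",round(s["opening"],4),"grip",round(s["grip_force"],1))
    print("travel",R.inv().apply(np.array(p)-s["tool_pos"]).round(4),"dr",(R.inv()*T).as_rotvec(degrees=True).round(2))
E
python3 -c "
from h import *
go((.505,-.041,.27),(180,0,93))"
```

```text
t 0.1 pos [ 0.2362 -0.4685  0.2261] rpy [-1.7992e+02 -1.0000e-02  2.6750e+01] F [-0.6  0.4  0.2] open 0.0918 grip 0.0
travel [ 0.4325 -0.2608 -0.0434] dr [-6.000e-02 -6.000e-02 -6.625e+01]
```

Call:
arm_command(
  fingers=[-1,-1,-0.3,-0.3,-0.3,-0.3,-0.3,-0.3],
  travel=[
    [0.03,-0.018,-0.03],
    [0.06,-0.036,-0.044],
    [0.095,-0.057,-0.044],
    [0.13,-0.078,-0.044],
    [0.165,-0.1,-0.044],
    [0.2,-0.12,-0.044],
    [0.235,-0.142,-0.044],
    [0.265,-0.16,-0.044],
  ],
  dr=[
    [0,0,-4],
    [0,0,-9],
    [0,0,-14],
    [0,0,-19],
    [0,0,-24],
    [0,0,-29],
    [0,0,-34],
    [0,0,-40],
  ],
)

```text
time: 0.77
tool_pos: [0.4016, -0.2042, 0.2706]
tool_rot: [-3.141, -0.0, 1.17]
contact_force: [0.3, 0.1, -0.3]
opening: 0.0606
grip_force: 0.0
```

```bash
python3 -c "
from h import *
go((.505,-.041,.27),(180,0,93))"
```

```text
t 0.77 pos [ 0.4016 -0.2042  0.2706] rpy [-1.7999e+02 -3.0000e-02  6.7010e+01] F [ 0.3  0.1 -0.3] open 0.0606 grip 0.0
travel [0.1906 0.0315 0.0007] dr [-1.000e-02 -3.000e-02 -2.599e+01]
```

Call:
arm_command(
  fingers=[-0.3,-0.3,-0.3,-0.3,-0.3,-0.3,-0.3,-0.3],
  travel=[
    [0.032,0.005,0],
    [0.064,0.01,0],
    [0.096,0.016,0],
    [0.128,0.021,0],
    [0.16,0.026,0],
    [0.191,0.0315,0],
    [0.191,0.0315,0],
    [0.191,0.0315,0],
  ],
  dr=[
    [0,0,-5],
    [0,0,-10],
    [0,0,-15],
    [0,0,-20],
    [0,0,-24],
    [0,0,-26],
    [0,0,-26],
    [0,0,-26],
  ],
)

```text
time: 1.43
tool_pos: [0.5054, -0.0424, 0.27]
tool_rot: [-3.14, -0.0, 1.621]
contact_force: [-0.5, 0.0, -0.6]
opening: 0.0597
grip_force: 0.0
```

Run:
```python
from h import *
from cell import *
go((.517,-.041,.27),(180,0,93))
c=read_camera("wrist");np.savez("pics/w1.npz",**c);P=pt_img(c);hsv=cv2.cvtColor(c["color"],cv2.COLOR_BGR2HSV)
lug=(P[...,2]>.158)&(P[...,2]<.19)&(c["z_map"]>0)&(hsv[...,2]<100)&(np.hypot(P[...,0]-.517,P[...,1]+.041)<.05)
l=P[lug];print(len(l),l.mean(0),l.min(0),l.max(0),cv2.minAreaRect(l[:,:2].astype(np.float32)))
t=(abs(P[...,2]-.145)<.005)&(np.hypot(P[...,0]-.472,P[...,1]+.043)<.09);q=P[t];print(len(q),cv2.minEnclosingCircle(q[:,:2].astype(np.float32)),np.median(q[:,2]))
cv2.imwrite("pics/w1.png",c["color"])
```

```text
t 1.43 pos [ 0.5054 -0.0424  0.27  ] rpy [-1.7992e+02 -1.0000e-02  9.2900e+01] F [-0.5  0.  -0.6] open 0.0597 grip 0.0
travel [0.0008 0.0116 0.    ] dr [-0.08 -0.01 -0.1 ]
506 [ 0.51780874 -0.03765754  0.17089233] [ 0.51147786 -0.05909608  0.15816631] [ 0.52431321 -0.01997505  0.17423255] ((0.5182549357414246, -0.03945932537317276), (0.011666051112115383, 0.03911875933408737), 3.381608247756958)
9160 ((0.4732697010040283, -0.0428985171020031), 0.060646284371614456) 0.14594657704468111
```

View pics/w1.png

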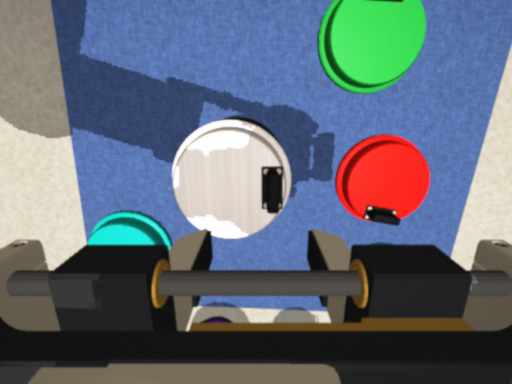

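The wrist view shows the cap at (232,178) with its lug at (272,188). The lug is at (0.518,-0.0395), as expected. Now I go down.

Call:
arm_command(
  fingers=[-0.3,-0.3,-0.3,-0.3,-0.3,-0.3,-0.3,-0.3],
  travel=[
    [0.002,0.013,0.02],
    [0.002,0.013,0.045],
    [0.002,0.013,0.07],
    [0.002,0.013,0.09],
    [0.002,0.013,0.105],
    [0.002,0.013,0.115],
    [0.002,0.013,0.12],
    [0.002,0.013,0.12],
  ],
  dr=[
    [0,0,0],
    [0,0,-0.4],
    [0,0,-0.4],
    [0,0,-0.4],
    [0,0,-0.4],
    [0,0,-0.4],
    [0,0,-0.4],
    [0,0,-0.4],
  ],
)

```text
time: 2.15
tool_pos: [0.5176, -0.0418, 0.1501]
tool_rot: [-3.14, -0.0, 1.624]
contact_force: [0.1, -0.1, -0.2]
opening: 0.0597
grip_force: 0.0
```

Call:
arm_command(
  fingers=[0.4,0.7,0.9,0.9,0.9,0.9,0.9,0.9],
  travel=[
    [0,0,0],
    [0,0,0],
    [0,0,0],
    [0,0,0],
    [0,0,0],
    [0,0,0],
    [0,0,0],
    [0,0,0],
  ],
  dr=[
    [0,0,0],
    [0,0,0],
    [0,0,0],
    [0,0,0],
    [0,0,0],
    [0,0,0],
    [0,0,0],
    [0,0,0],
  ],
  squeeze=30,
)

```text
time: 2.82
tool_pos: [0.5182, -0.041, 0.1508]
tool_rot: [3.141, 0.0, 1.626]
contact_force: [-0.2, -0.1, 1.0]
opening: 0.0118
grip_force: 30.0
```

Call:
arm_command(
  fingers=[0.9,0.9,0.9,0.9,0.9,0.9,0.9,0.9],
  travel=[
    [0,-0.0008,-0.0026],
    [0,-0.0016,-0.0055],
    [0,-0.0025,-0.008],
    [0,-0.0035,-0.0106],
    [0,-0.0045,-0.013],
    [0,-0.0055,-0.0155],
    [0,-0.0078,-0.0205],
    [0,-0.0078,-0.0205],
  ],
  dr=[
    [-1.2,0,0],
    [-2.5,0,0],
    [-3.7,0,0],
    [-5,0,0],
    [-6.2,0,0],
    [-7.5,0,0],
    [-10,0,0],
    [-10,0,0],
  ],
)

```text
time: 3.48
tool_pos: [0.5093, -0.0414, 0.1719]
tool_rot: [2.965, 0.0, 1.625]
contact_force: [0.3, 0.0, -1.9]
opening: 0.0119
grip_force: 30.0
```

Run:
```python
from h import *
from cell import *
go((.47,.09,.25),(180,0,93))
c=read_camera("scene");cv2.imwrite("pics/s1.png",cv2.resize(c["color"][100:260,160:320],(600,600),interpolation=2))
```

```text
t 3.48 pos [ 0.5093 -0.0414  0.1719] rpy [1.6987e+02 1.0000e-02 9.3130e+01] F [ 0.3  0.  -1.9] open 0.0119 grip 30.0
travel [ 0.1333 -0.0178 -0.0826] dr [10.13 -0.    0.13]
```

View pics/s1.png

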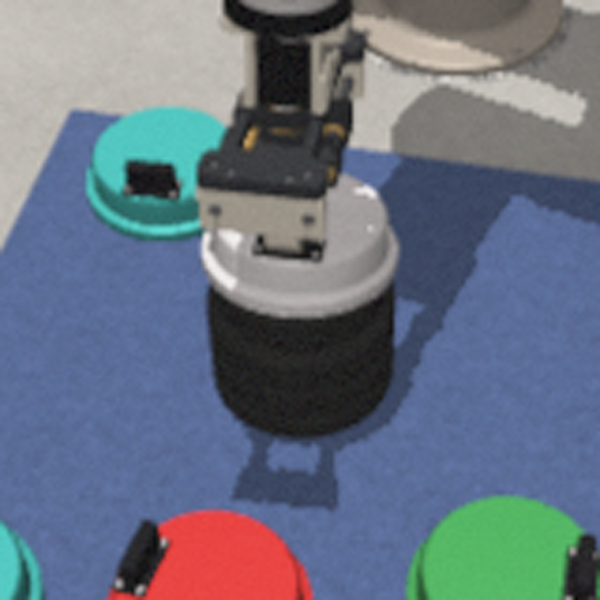

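The cap is tipped in the jaws, with its lug at (285,245), and the barrel stands. I settle it slightly on its heel, then lift straight up.

Call:
arm_command(
  fingers=[0.9,0.9,0.9,0.9,0.9,0.9,0.9,0.9],
  travel=[
    [0,0,0.0015],
    [0,0,0.0015],
    [0,0,0.0015],
    [0,0.0017,-0.01],
    [0,0.0043,-0.0246],
    [0,0.007,-0.04],
    [0,0.0096,-0.0546],
    [0,0.0139,-0.079],
  ],
  dr=[
    [0,0,0],
    [0,0,0],
    [0,0,0],
    [0,0,0],
    [0,0,0],
    [0,0,0],
    [0,0,0],
    [2,0,0],
  ],
)

```text
time: 4.2
tool_pos: [0.5087, -0.0411, 0.2502]
tool_rot: [3.007, -0.001, 1.626]
contact_force: [0.9, 0.0, -1.7]
opening: 0.0117
grip_force: 30.0
```

```bash
python3 -c "
from h import *
go((.485,.145,.25),(180,0,93))"
```

```text
t 4.2 pos [ 0.5087 -0.0411  0.2502] rpy [ 1.7228e+02 -8.0000e-02  9.3140e+01] F [ 0.9  0.  -1.7] open 0.0117 grip 30.0
travel [ 0.1871 -0.0134 -0.0014] dr [ 7.72 -0.09  0.14]
```

Call:
arm_command(
  fingers=[0.9,0.9,0.9,0.9,0.9,0.9,0.9,0.9],
  travel=[
    [0.025,-0.002,0],
    [0.055,-0.004,0],
    [0.085,-0.006,0],
    [0.115,-0.008,0],
    [0.145,-0.01,0],
    [0.17,-0.0125,-0.001],
    [0.187,-0.0135,-0.0014],
    [0.187,-0.0135,-0.0014],
  ],
  dr=[
    [1.5,0,0],
    [3,0,0],
    [4.5,0,0],
    [6,0,0],
    [7,0,0],
    [7.7,0,0],
    [7.7,0,0],
    [7.7,0,0],
  ],
)

```text
time: 4.87
tool_pos: [0.4863, 0.1476, 0.2505]
tool_rot: [3.137, -0.001, 1.629]
contact_force: [-0.5, -0.3, -1.6]
opening: 0.0118
grip_force: 30.0
```

Run:
```python
from h import *
from cell import *
go((.485,.145,.05),(180,0,93))
c=read_camera("top");np.savez("pics/t2.npz",**c);P=pt_img(c)
v=(c["z_map"]>0)&(np.hypot(P[...,0]-.473,P[...,1]+.043)<.085)
q=P[v&(P[...,2]>.108)&(P[...,2]<.122)];print("rim",len(q),cv2.minEnclosingCircle(q[:,:2].astype(np.float32)),np.median(q[:,2]))
b=P[v&(P[...,2]>.128)&(P[...,2]<.15)];print("bar",len(b),b.mean(0) if len(b) else 0,cv2.minAreaRect(b[:,:2].astype(np.float32)) if len(b) else 0)
s=read_camera("scene");np.savez("pics/s2.npz",**s)
cv2.imwrite("pics/s2.png",np.hstack([cv2.resize(s["color"][100:260,160:320],(400,400),interpolation=2),cv2.resize(c["color"][140:240,205:305],(400,400),interpolation=2)]))
```

```text
t 4.87 pos [0.4863 0.1476 0.2505] rpy [ 1.7974e+02 -6.0000e-02  9.3340e+01] F [-0.5 -0.3 -1.6] open 0.0118 grip 30.0
travel [-0.0027 -0.0024  0.2005] dr [ 0.26 -0.06  0.34]
rim 489 ((0.4721364676952362, -0.04143037647008896), 0.05925615504384041) 0.11280375566077988
bar 73 [ 0.47144325 -0.04179486  0.1365409 ] ((0.47177961468696594, -0.041837964206933975), (0.01383547019213438, 0.05070739611983299), 33.007179260253906)
```

View pics/s2.png

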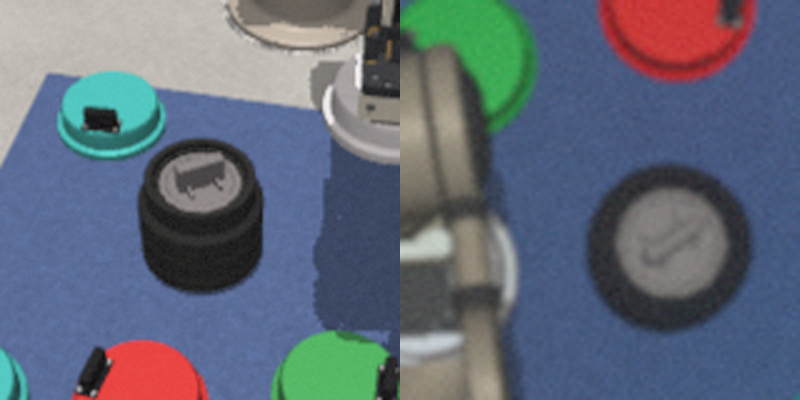

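The left half shows the bare barrel with the grey inner lid and its bar at (200,178). The right half shows the bar at (675,243). The bar is at (0.472,-0.042), its top at z=0.137, and its length lies at −57°. I now lower the cap.

Call:
arm_command(
  fingers=[0.9,0.9,0.9,0.9,0.9,0.9,0.9,0.9],
  travel=[
    [-0.003,-0.002,0.03],
    [-0.003,-0.002,0.065],
    [-0.003,-0.002,0.1],
    [-0.003,-0.002,0.135],
    [-0.003,-0.002,0.165],
    [-0.003,-0.002,0.185],
    [-0.003,-0.002,0.198],
    [-0.003,-0.002,0.202],
  ],
  dr=[
    [0,0,0],
    [0.2,0,0],
    [0.2,0,0],
    [0.2,0,0],
    [0.2,0,0],
    [0.2,0,0],
    [0.2,0,0],
    [0.2,0,0],
  ],
)

```text
time: 5.63
tool_pos: [0.4847, 0.1399, 0.0465]
tool_rot: [-3.139, 0.001, 1.624]
contact_force: [-0.5, -0.8, -1.7]
opening: 0.0118
grip_force: 30.0
```

Call:
arm_command(
  fingers=[0.9,0.9,0.9,0.9],
  travel=[
    [0,0,0.001],
    [0,0,0.003],
    [0,0,0.0045],
    [0,0,0.0045],
  ],
  dr=[
    [0,0,0],
    [0,0,0],
    [0,0,0],
    [0,0,0],
  ],
)

```text
time: 5.97
tool_pos: [0.4863, 0.1413, 0.0451]
tool_rot: [3.138, 0.0, 1.626]
contact_force: [-0.6, 0.1, -1.4]
opening: 0.0117
grip_force: 30.0
```

Call:
arm_command(
  fingers=[0.9,0.9,0.9,0.9],
  travel=[
    [0,0,0.0007],
    [0,0,0.0015],
    [0,0,0.0015],
    [0,0,0.0015],
  ],
  dr=[
    [0,0,0],
    [0,0,0],
    [0,0,0],
    [0,0,0],
  ],
)

```text
time: 6.3
tool_pos: [0.4864, 0.1415, 0.0438]
tool_rot: [3.138, 0.0, 1.626]
contact_force: [0.6, -1.2, 6.4]
opening: 0.0117
grip_force: 30.0
```

Touchdown (+6 N). I release the lug and rise.

Call:
arm_command(
  fingers=[0.4,0,-0.3,-0.3,-0.3,-0.3,-0.3,-0.3],
  travel=[
    [0,0,0],
    [0,0,-0.001],
    [0,0,-0.001],
    [0,0,-0.001],
    [0,0,-0.03],
    [0,0,-0.07],
    [0,0,-0.11],
    [0,0,-0.15],
  ],
  dr=[
    [0,0,0],
    [0,0,0],
    [0,0,0],
    [0,0,0],
    [0,0,0],
    [0,0,0],
    [0,0,0],
    [0,0,0],
  ],
)

```text
time: 6.97
tool_pos: [0.4849, 0.1414, 0.1943]
tool_rot: [3.141, 0.0, 1.626]
contact_force: [2.4, -0.1, -0.0]
opening: 0.0579
grip_force: 0.0
```

```bash
python3 -c "
from h import *
go((.46,-.042,.26),(180,0,123))"
```

```text
t 6.97 pos [0.4849 0.1414 0.1943] rpy [1.7997e+02 1.0000e-02 9.3150e+01] F [ 2.4 -0.1 -0. ] open 0.0579 grip 0.0
travel [-0.1818 -0.0349 -0.0657] dr [ 2.000e-02  1.000e-02 -2.985e+01]
```

Call:
arm_command(
  fingers=[-0.3,-0.3,-0.3,-0.3,-0.3,-0.3,-0.3,-0.3],
  travel=[
    [-0.01,-0.003,-0.03],
    [-0.035,-0.007,-0.06],
    [-0.065,-0.012,-0.066],
    [-0.095,-0.018,-0.066],
    [-0.125,-0.024,-0.066],
    [-0.155,-0.03,-0.066],
    [-0.182,-0.035,-0.066],
    [-0.182,-0.035,-0.066],
  ],
  dr=[
    [0,0,-2],
    [0,0,-6],
    [0,0,-11],
    [0,0,-16],
    [0,0,-21],
    [0,0,-26],
    [0,0,-30],
    [0,0,-30],
  ],
)

```text
time: 7.63
tool_pos: [0.4599, -0.046, 0.2587]
tool_rot: [3.141, 0.002, 2.149]
contact_force: [0.4, -0.0, -0.0]
opening: 0.0599
grip_force: 0.0
```

Run:
```python
from h import *
from cell import *
c=read_camera("wrist");P=pt_img(c)
v=(c["z_map"]>0)&(np.hypot(P[...,0]-.472,P[...,1]+.042)<.085)
q=P[v&(P[...,2]>.110)&(P[...,2]<.12)];print("rim",len(q),cv2.minEnclosingCircle(q[:,:2].astype(np.float32)),np.median(q[:,2]))
b=P[v&(P[...,2]>.13)&(P[...,2]<.15)];r=cv2.minAreaRect(b[:,:2].astype(np.float32));print("bar",len(b),b.mean(0),r)
w=(c["z_map"]>0)&(np.hypot(P[...,0]-.44,P[...,1]-.14)<.06)&(P[...,2]<.05)&(P[...,2]>.025);k=P[w]
if len(k)>50:
    A=np.c_[k[:,:2],np.ones(len(k))];print("cap plane",len(k),np.linalg.lstsq(A,k[:,2],rcond=None)[0],k.mean(0))
go((*r[0],.115),(180,0,123))
cv2.imwrite("pics/w2.png",c["color"])
```

```text
rim 2655 ((0.4733771085739136, -0.04263431578874588), 0.05934305116534233) 0.11556758055868879
bar 635 [ 0.47179851 -0.0411929   0.13735183] ((0.4725549817085266, -0.042561933398246765), (0.013600572012364864, 0.05110259726643562), 34.1220588684082)
cap plane 6795 [0.01355483 0.00264759 0.0326039 ] [0.44034181 0.13250851 0.03892349]
t 7.68 pos [ 0.4601 -0.044   0.2588] rpy [1.7993e+02 5.0000e-02 1.2292e+02] F [ 0.1 -0.5  0.1] open 0.0597 grip 0.0
travel [-0.0054  0.011   0.1438] dr [ 0.07  0.05 -0.08]
```

View pics/w2.png

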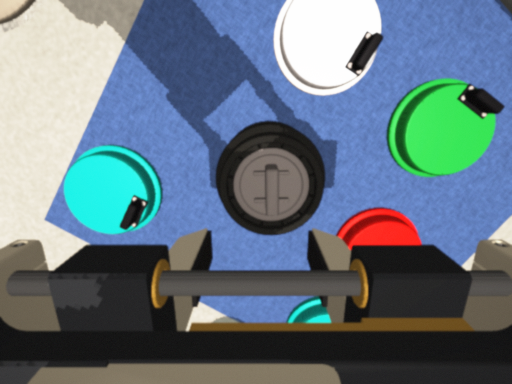

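The wrist view shows the bar at (271,188), square to the jaws. The cap lies flat at (330,40). I descend on the bar.

Call:
arm_command(
  fingers=[0.15,0.15,0.15,0.15,0.15,0.15,0.15,0.15],
  travel=[
    [-0.005,0.011,0.02],
    [-0.005,0.011,0.05],
    [-0.005,0.011,0.08],
    [-0.005,0.011,0.105],
    [-0.005,0.011,0.125],
    [-0.005,0.011,0.138],
    [-0.005,0.011,0.147],
    [-0.005,0.011,0.147],
  ],
  dr=[
    [0,0,-1],
    [0,0,-1],
    [0,0,-1],
    [0,0,-1],
    [0,0,-1],
    [0,0,-1],
    [0,0,-1],
    [0,0,-1],
  ],
)

```text
time: 8.35
tool_pos: [0.4717, -0.0393, 0.1102]
tool_rot: [-3.141, -0.002, 2.167]
contact_force: [-0.4, 0.6, 0.3]
opening: 0.0386
grip_force: 0.0
```

Call:
arm_command(
  fingers=[0.4,0.6,0.8,0.9,0.9,0.9,0.9,0.9],
  travel=[
    [0,0,0],
    [0,0,0],
    [0,0,0],
    [0,0,0],
    [0,0,0],
    [0,0,0],
    [0,0,0],
    [0,0,0],
  ],
  dr=[
    [0,0,0],
    [0,0,0],
    [0,0,0],
    [0,0,0],
    [0,0,0],
    [0,0,0],
    [0,0,0],
    [0,0,0],
  ],
  squeeze=55,
)

```text
time: 9.02
tool_pos: [0.4724, -0.0408, 0.1126]
tool_rot: [3.141, 0.002, 2.167]
contact_force: [-3.4, -1.3, 6.0]
opening: 0.0134
grip_force: 55.0
```

Call:
arm_command(
  fingers=[0.9,0.9,0.9,0.9,0.9],
  travel=[
    [0,0.0007,0],
    [0,0.0015,0],
    [0,0.0022,0],
    [0,0.0029,0],
    [0,0.0029,0],
  ],
  dr=[
    [2,0,0],
    [4,0,0],
    [6,0,0],
    [8,0,0],
    [8,0,0],
  ],
)

```text
time: 9.43
tool_pos: [0.4747, -0.0393, 0.1125]
tool_rot: [-2.999, 0.002, 2.167]
contact_force: [-4.9, -4.1, 8.4]
opening: 0.0137
grip_force: 55.0
```

```bash
cat > look.py <<'E'
from h import *
from cell import *
go((.4725,-.0425,.112),(180,0,124.2))
print("torque",observe()["torque"].round(2))
import sys
for n in sys.argv[1:]:
    c=read_camera(n);P=pt_img(c);hsv=cv2.cvtColor(c["color"],cv2.COLOR_BGR2HSV)
    v=(c["z_map"]>0)&(np.hypot(P[...,0]-.472,P[...,1]+.042)<.062)&(P[...,2]>.108)&(P[...,2]<.14)&(hsv[...,2]<70)&(np.hypot(P[...,0]-.472,P[...,1]+.042)>.048)
    k=P[v]
    if len(k)>30:
        A=np.c_[k[:,:2]-[.472,-.042],np.ones(len(k))];s=np.linalg.lstsq(A,k[:,2],rcond=None)[0];print(n,"rim plane",len(k),np.degrees(s[:2]).round(1),s[2].round(4))
    cv2.imwrite("pics/look.png",cv2.resize(c["color"][130:230,180:300],(720,600),interpolation=2) if n=="scene" else c["color"])
E
python3 look.py wrist scene
```

```text
t 9.43 pos [ 0.4747 -0.0393  0.1125] rpy [-1.7185e+02  9.0000e-02  1.2419e+02] F [-4.9 -4.1  8.4] open 0.0137 grip 55.0
travel [-0.0014 -0.0035  0.001 ] dr [-8.15  0.09 -0.02]
torque [-0.87  0.96 -0.05]
wrist rim plane 5020 [-0.7  0.7] 0.1145
scene rim plane 224 [ 1.8 -2.5] 0.1124
```

View pics/look.png

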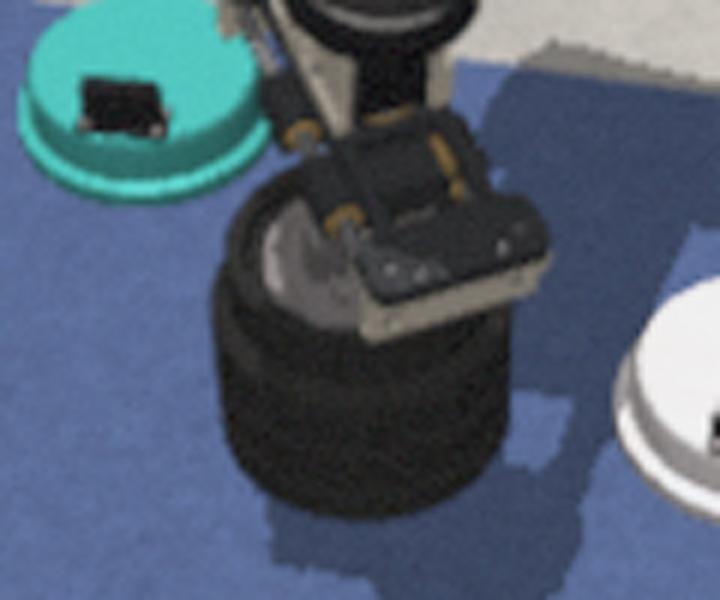

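The picture shows the inner lid clearly tilted at (315,260) with the barrel upright. I rock the other way with a slight draw.

Call:
arm_command(
  fingers=[0.9,0.9,0.9,0.9,0.9,0.9,0.9,0.9],
  travel=[
    [0,-0.0008,-0.0003],
    [0,-0.0017,-0.0006],
    [0,-0.0024,-0.0008],
    [0,-0.0032,-0.001],
    [0,-0.004,-0.001],
    [0,-0.0048,-0.0011],
    [0,-0.0061,-0.0012],
    [0,-0.0061,-0.0012],
  ],
  dr=[
    [-2,0,0],
    [-4.5,0,0],
    [-7,0,0],
    [-9.5,0,0],
    [-12,0,0],
    [-14,0,0],
    [-16.5,0,0],
    [-16.5,0,0],
  ],
)

```text
time: 10.2
tool_pos: [0.4701, -0.0423, 0.1142]
tool_rot: [2.989, 0.001, 2.165]
contact_force: [2.8, 2.5, -3.3]
opening: 0.0142
grip_force: 55.0
```

```bash
python3 look.py wrist
```

```text
t 10.2 pos [ 0.4701 -0.0423  0.1142] rpy [1.7124e+02 7.0000e-02 1.2402e+02] F [ 2.8  2.5 -3.3] open 0.0142 grip 55.0
travel [-0.0015  0.0015  0.0025] dr [ 8.76  0.09 -0.18]
torque [ 0.58 -0.71  0.18]
wrist rim plane 4934 [-0.6  0.5] 0.1147
```

Call:
arm_command(
  fingers=[0.9,0.9,0.9,0.9,0.9,0.9,0.9,0.9],
  travel=[
    [0,0.0008,-0.0003],
    [0,0.0017,-0.0006],
    [0,0.0025,-0.0009],
    [0,0.0034,-0.0011],
    [0,0.0043,-0.0012],
    [0,0.0051,-0.0012],
    [0,0.0062,-0.0013],
    [0,0.0062,-0.0013],
  ],
  dr=[
    [2,0,0],
    [4.5,0,0],
    [7,0,0],
    [9.5,0,0],
    [12,0,0],
    [14,0,0],
    [17,0,0],
    [17,0,0],
  ],
)

```text
time: 10.92
tool_pos: [0.4749, -0.0391, 0.1164]
tool_rot: [-2.988, 0.002, 2.168]
contact_force: [-5.6, -5.8, 7.9]
opening: 0.0136
grip_force: 55.0
```

```bash
python3 look.py wrist
```

```text
t 10.92 pos [ 0.4749 -0.0391  0.1164] rpy [-1.7118e+02  1.2000e-01  1.2422e+02] F [-5.6 -5.8  7.9] open 0.0136 grip 55.0
travel [-0.0015 -0.0031  0.0049] dr [-8.82  0.12  0.01]
torque [-1.08  0.79 -0.02]
wrist rim plane 4850 [-0.4  0.3] 0.1148
```

Call:
arm_command(
  fingers=[0.9,0.9,0.9,0.9,0.9,0.9,0.9,0.9],
  travel=[
    [0,-0.0008,-0.0004],
    [0,-0.0017,-0.0008],
    [0,-0.0024,-0.0011],
    [0,-0.0032,-0.0013],
    [0,-0.004,-0.0014],
    [0,-0.0048,-0.0014],
    [0,-0.0063,-0.0014],
    [0,-0.0063,-0.0014],
  ],
  dr=[
    [-2,0,0],
    [-4.5,0,0],
    [-7,0,0],
    [-9.5,0,0],
    [-12,0,0],
    [-14,0,0],
    [-17.5,0,0],
    [-17.5,0,0],
  ],
)

```text
time: 11.63
tool_pos: [0.47, -0.0424, 0.1185]
tool_rot: [2.981, 0.002, 2.165]
contact_force: [4.7, 2.7, -4.6]
opening: 0.0137
grip_force: 55.0
```

```bash
python3 look.py wrist scene
```

```text
t 11.63 pos [ 0.47   -0.0424  0.1185] rpy [1.7077e+02 9.0000e-02 1.2404e+02] F [ 4.7  2.7 -4.6] open 0.0137 grip 55.0
travel [-0.0015  0.0009  0.0067] dr [ 9.23  0.1  -0.16]
torque [ 0.57 -0.7   0.08]
wrist rim plane 4625 [-0.4  0.1] 0.1151
scene rim plane 351 [0.3 0.5] 0.115
```

View pics/look.png

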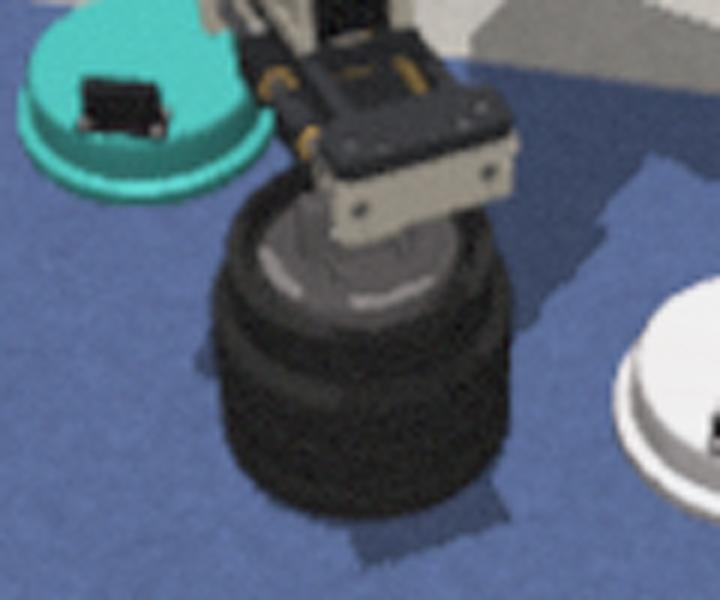

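The lid is now tilted to the other side, at (355,260), and the barrel is level. I continue, and measure the lid's height as well.

Call:
arm_command(
  fingers=[0.9,0.9,0.9,0.9,0.9,0.9,0.9,0.9],
  travel=[
    [0,0.0008,-0.0003],
    [0,0.0017,-0.0006],
    [0,0.0025,-0.0009],
    [0,0.0034,-0.0011],
    [0,0.0043,-0.0012],
    [0,0.0051,-0.0012],
    [0,0.0065,-0.0012],
    [0,0.0065,-0.0012],
  ],
  dr=[
    [2,0,0],
    [4.5,0,0],
    [7,0,0],
    [9.5,0,0],
    [12,0,0],
    [14,0,0],
    [17.5,0,0],
    [17.5,0,0],
  ],
)

```text
time: 12.4
tool_pos: [0.4753, -0.0387, 0.1206]
tool_rot: [-2.987, 0.002, 2.169]
contact_force: [-6.3, -6.3, 6.1]
opening: 0.0137
grip_force: 55.0
```

```bash
cat >> look.py <<'E'
    r=np.hypot(P[...,0]-.472,P[...,1]+.042)
    # disc plane: robust fit of points inside the mouth, gravity along the bar direction excluded
    m=(c["z_map"]>0)&(r<.036)&(P[...,2]>.095)&(P[...,2]<.135+.0)&(hsv[...,2]>60);k=P[m]
    if len(k)>40:
        for _ in range(6):
            A=np.c_[k[:,:2]-[.472,-.042],np.ones(len(k))];s=np.linalg.lstsq(A,k[:,2],rcond=None)[0];e=abs(A@s-k[:,2]);k=k[e<max(.003,np.percentile(e,85))]
        print(n,"disc plane",len(k),np.degrees(np.arctan(s[:2])).round(1),s[2].round(4))
E
python3 look.py wrist scene
```

```text
t 12.4 pos [ 0.4753 -0.0387  0.1206] rpy [-1.7116e+02  1.2000e-01  1.2425e+02] F [-6.3 -6.3  6.1] open 0.0137 grip 55.0
travel [-0.0016 -0.0031  0.0092] dr [-8.84  0.13  0.04]
torque [-1.21  0.91 -0.05]
wrist rim plane 4603 [-0.4  0. ] 0.1151
wrist disc plane 3185 [-8.1 -5.2] 0.1147
scene rim plane 251 [ 0.5 -1. ] 0.114
scene disc plane 76 [-9.3 -3. ] 0.117
```

Call:
arm_command(
  fingers=[0.9,0.9,0.9,0.9,0.9,0.9,0.9,0.9],
  travel=[
    [0,-0.0008,-0.0004],
    [0,-0.0017,-0.0008],
    [0,-0.0024,-0.0011],
    [0,-0.0032,-0.0013],
    [0,-0.004,-0.0014],
    [0,-0.0048,-0.0014],
    [0,-0.0063,-0.0014],
    [0,-0.0063,-0.0014],
  ],
  dr=[
    [-2,0,0],
    [-4.5,0,0],
    [-7,0,0],
    [-9.5,0,0],
    [-12,0,0],
    [-14,0,0],
    [-17.5,0,0],
    [-17.5,0,0],
  ],
)

```text
time: 13.17
tool_pos: [0.47, -0.0423, 0.1229]
tool_rot: [2.981, 0.002, 2.165]
contact_force: [3.5, 2.9, -3.7]
opening: 0.0135
grip_force: 55.0
```

```bash
python3 look.py wrist
```

```text
t 13.17 pos [ 0.47   -0.0423  0.1229] rpy [1.7079e+02 1.0000e-01 1.2405e+02] F [ 3.5  2.9 -3.7] open 0.0135 grip 55.0
travel [-0.0015  0.0002  0.0111] dr [ 9.21  0.11 -0.14]
torque [ 0.34 -0.59  0.04]
wrist rim plane 4350 [-0.3 -0.1] 0.1152
wrist disc plane 3279 [7.7 5.8] 0.1165
```

Now I level it and draw it up slowly.

Call:
arm_command(
  fingers=[0.9,0.9,0.9,0.9,0.9,0.9],
  travel=[
    [0,0.0007,-0.0003],
    [0,0.0015,-0.0006],
    [0,0.0023,-0.001],
    [0,0.0031,-0.0013],
    [0,0.0036,-0.0015],
    [0,0.0036,-0.0015],
  ],
  dr=[
    [2,0,0],
    [4,0,0],
    [6,0,0],
    [8,0,0],
    [9.2,0,0],
    [9.2,0,0],
  ],
)

```text
time: 13.72
tool_pos: [0.4734, -0.0399, 0.125]
tool_rot: [-3.136, 0.002, 2.168]
contact_force: [-2.4, -3.3, 0.9]
opening: 0.0136
grip_force: 55.0
```

Call:
arm_command(
  fingers=[0.9,0.9,0.9,0.9,0.9,0.9],
  travel=[
    [0,0,-0.001],
    [0,0,-0.002],
    [0,0,-0.003],
    [0,0,-0.004],
    [0,0,-0.005],
    [0,0,-0.005],
  ],
  dr=[
    [0,0,0],
    [0,0,0],
    [0,0,0],
    [0,0,0],
    [0,0,0],
    [0,0,0],
  ],
)

```text
time: 14.22
tool_pos: [0.4733, -0.0401, 0.1304]
tool_rot: [-3.14, 0.001, 2.166]
contact_force: [-0.0, -0.3, -2.2]
opening: 0.0135
grip_force: 55.0
```

```bash
python3 look.py wrist
```

```text
t 14.22 pos [ 0.4733 -0.0401  0.1304] rpy [-1.7994e+02  8.0000e-02  1.2412e+02] F [-0.  -0.3 -2.2] open 0.0135 grip 55.0
travel [-0.0015 -0.0019  0.0184] dr [-0.06  0.08 -0.08]
torque [ 0.02 -0.15 -0.  ]
wrist rim plane 3985 [-0.4  0.3] 0.1151
wrist disc plane 3211 [-0.7  0.1] 0.1237
```

The inner lid is free: only its own weight is felt and the barrel is level. I lift it 26 mm more.

Call:
arm_command(
  fingers=[0.9,0.9,0.9,0.9,0.9,0.9,0.9,0.9],
  travel=[
    [0,0,-0.003],
    [0,-0.001,-0.007],
    [0,-0.002,-0.012],
    [0,-0.002,-0.017],
    [0,-0.002,-0.022],
    [0,-0.002,-0.026],
    [0,-0.002,-0.026],
    [0,-0.002,-0.026],
  ],
  dr=[
    [0,0,0],
    [0,0,0],
    [0,0,0],
    [0,0,0],
    [0,0,0],
    [0,0,0],
    [0,0,0],
    [0,0,0],
  ],
)

```text
time: 14.93
tool_pos: [0.4716, -0.0412, 0.1563]
tool_rot: [-3.14, 0.002, 2.167]
contact_force: [0.7, -0.3, -2.0]
opening: 0.0137
grip_force: 55.0
```

Call:
arm_command(
  fingers=[0.9,0.9,0.9,0.9,0.9,0.9],
  travel=[
    [0,0,0],
    [0,0,0],
    [0,0,0],
    [0,0,0],
    [0,0,0],
    [0,0,0],
  ],
  dr=[
    [0,0,0],
    [0,0,0],
    [0,0,0],
    [0,0,0],
    [0,0,0],
    [0,0,0],
  ],
)

```text
time: 15.43
tool_pos: [0.4714, -0.0412, 0.1559]
tool_rot: [-3.139, 0.001, 2.167]
contact_force: [0.4, 0.2, -2.3]
opening: 0.0135
grip_force: 55.0
```

```bash
sed -i 's/<.135+.0)/<.16)/' look.py; python3 look.py wrist scene
```

```text
t 15.43 pos [ 0.4714 -0.0412  0.1559] rpy [-1.7988e+02  5.0000e-02  1.2414e+02] F [ 0.4  0.2 -2.3] open 0.0135 grip 55.0
travel [-0.0017  0.0003  0.0439] dr [-0.12  0.05 -0.06]
torque [-0.02 -0.2  -0.06]
wrist rim plane 3133 [-0.1 -0.2] 0.1155
wrist disc plane 3165 [-0.4  0.5] 0.1491
scene rim plane 313 [-0.9  0.3] 0.1158
scene disc plane 135 [-0.6  0.3] 0.1511
```

View pics/look.png

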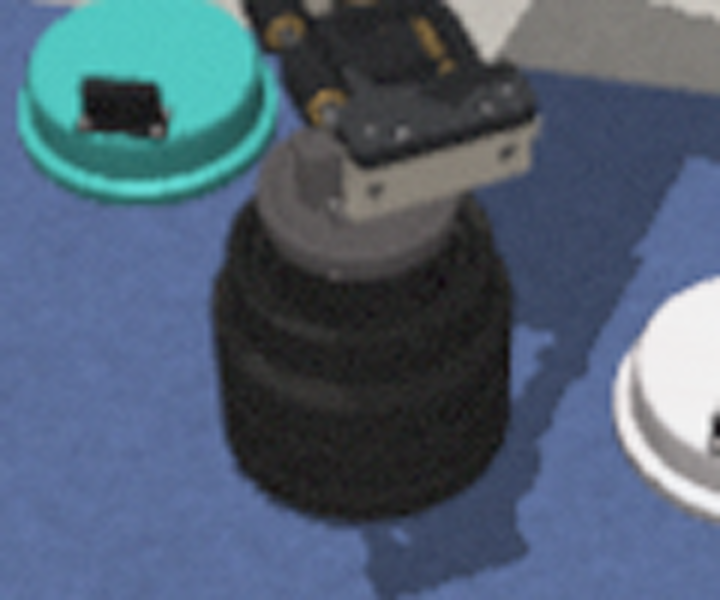

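The lid at (355,215) hangs level about 18–20 mm clear of the rim, the barrel stands upright, and the cap lies flat at (680,400). I hand in.

```bash
python3 -c "
from cell import *
print(hand_in())"
```

```text
the job is handed in; nothing more can be done
None
```

I handed the job in with the freed inner lid held level and still about 2 cm above the mouth. The outer lid lies flat on the bench clear of the barrel, which never left its place. The hand-in returned no verdict.

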